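# Check the detector pad with a sprung-pin gauge and log the reading

## Robot

A 6-joint arm with a two-finger parallel gripper is mounted at the origin on the work surface. World frame = base frame: x ahead of the robot, y to its left, z up, the work surface at z = 0. Lengths are in mm, angles in rad, forces in N, time in s.
With the tool pointing down it reaches from about 350 to 775 mm from the base axis. Payload 7.3 kg.
Tool frame: the origin (TCP) lies at the very end of the fingers, on their centre line; the grasp point (between the pads) lies 19 mm behind it; x points along the fingers, y is the direction in which the jaws open and shut, and the axes are right-handed (so a half turn about x gives the same grasp; the last joint's range is limited). The gripper opens to 92 mm and grips with 3 to 60 N. Pads are 19 mm wide; open, the fingers measure 130 mm over their backs; the gripper's body (75 mm by 190 mm) begins 47 mm behind the grasp point.
Start: joints at [-0.146, 0.342, 1.524, -0, 1.275, -0.146], TCP at [525.019, 0.019, 226.741] pointing down, gripper open.
Joint ranges: [-2.53, 2.53], [-0.77, 2.02], [0.04, 2.7], [-1, 4.14], [0.28, 2.66], [-3.11, 3.11]. Speed limits (rad/s): [2.57, 2.57, 3.14, 3.14, 3.14, 3.14].

## Interface

Orientations are given as [roll, pitch, yaw] about the fixed x, y, z axes, in that order (R = Rz(yaw) Ry(pitch) Rx(roll)).
In Python, from plant import bot gives the robot as it stands.
- The arm moves only by the tool step_arm, never from a script. Its argument "targets" is a list that holds one entry, the list of rows, each a list of 4 numbers: the shift along the tool's x, y, z in m, then the turn about the tool's x in degrees. A call has exactly 5 rows; each row is the pose to reach, as a shift and turn from the pose measured when the call began, along the tool's axes at that moment; what a row does not reach only later rows make up. A row lasts 1/12 s, in which the tool goes at most 41.7 mm and 7.16 degrees, less where a joint would pass 70% of its speed; a pose out of reach is approached as far as the arm can. A call with a gripper value outside its range is refused whole. "jaw" is the closure, from 0 (fully open) to 1 (shut), set as the call begins (left out, the last holds). The fingers move at their own pace and stop on an object; the grip force is fixed at half the most. Time passes only in rows, so rows that repeat a pose let the fingers close, or fill a call up. It gives the time, the measured TCP pose, the force and the opening at its end, in the units of the state.
- bot.get_obs(): the state, without advancing time (a new reading comes with each control period).
- bot.capture(name): name is "scene" or "side" or "wrist"; returns a dict with "color" (384x512x3 uint8, red, green, blue), "depth" (384x512 float32, mm along the optical axis (not along the pixel's ray), 0 where there is no reading), "fov_y" (degrees; the focal length in pixels is half the picture's height over the tangent of half this angle, whatever the lens; pixels are square), "cx", "cy" (the principal point, pixels), "rvec" (rotation vector, rad) and "tvec" (3), from world to camera coordinates, as OpenCV has them. Camera axes: x right, y down, z forward; pixel columns grow to the right and rows downward; lengths in mm; the calibration is good to about 2 mm. The wrist camera is an equidistant fisheye: a pixel r from the principal point sees the ray r / f radians off the axis. A picture is of the moment at which its call begins.
- bot.close_job(): hands the job in, once; it reports no verdict.
The state is a dict: "time": time; "joint_positions": joint angles; "dq": joint speeds; "tau": joint torques, N m; "tool_pos": TCP position; "tcp_rot": TCP orientation; "contact_force": force on the tool from outside, world axes, zero at the start; "moment": the same for the moment, N m; "grip_width": finger opening in mm.
Only numpy, scipy, OpenCV 4.12 (cv2) and the standard library are available. Lean on these libraries where they do the work, as an engineer would, in place of code of your own. Each camera call takes 0.05 s, during which the arm holds its last target. There are 200 camera calls.

## Task

Check how far the gauge's sprung pin sinks into the rubber pad of the detector module: take the gauge from its stand, hold it upright over the middle of the pad and press it down, gently but firmly (around 12 N, never 25 N), until its foot sits flush on the plate around the pad for a moment. Put the gauge back upright in its stand, and slide the blue marker up until its pointer is level with the red ring on the gauge, so that the reading is logged. Touch the module only with the gauge, let nothing but the pad push the pin in, and leave the other things where they are.

Things in the scene. Friction and masses are not known exactly. Their poses are not given: they have to be found in the camera images.
- gauge: the loose hand gauge, standing upright in its stand: barrel 26 mm in diameter from 10 to 140 mm above the origin (black, with a white scale zone from 26 to 88 mm on which the red ring runs), on a steel foot disc 38 mm in diameter and 10 mm thick; 230 g in all. Origin: centre of the flat underside of the foot; z up the barrel. A brass pin sticks out below the foot. Grip the black top of the barrel from above, between 90 and 138 mm above the origin.
- pin: the gauge's sprung brass pin, 5 mm thick. Origin: its tip, which starts 13 mm below the underside of the foot. Pushed towards the barrel it yields against dry friction and a spring (about 4.5 N at first, 7 N when fully in after 12.5 mm), and friction keeps it where it was pushed to, so the reading stays. Only the pad should push it.
- module: the detector module, fixed: a square layered block 160 x 160 x 50 mm, green top plate covered with a thin amber film except for a bare steel band around the window, with small brass posts (8 mm high) near three edges and a flat aluminium strip near the fourth. Origin: centre of the underside; z up.
- window (a point): centre of the round window, 27 mm in diameter, in the middle of the module's top plate, level with the plate's top (50 mm above the table). In it lies the dark rubber pad, its face 1 mm below the plate; the pad yields when the pin presses it, by an amount that differs each time (about 1 to 8 mm under the pin). The gauge's foot is wider than the window and lands on the rigid metal plate around it.
- pad (a joint): how far the rubber pad is pushed down, in m; 0 untouched, springs back when let go.
- stand: the gauge stand, fixed: a base 75 (x) x 185 (y) mm with the gauge's seat, a black and grey block 75 x 75 x 30 mm, centred at y = -55 mm, an aluminium guide block for the blue marker (40 x 40 mm, top 38 mm above the table) at y = +55 mm, and a white scale strip standing between them at x = -34 mm (20 mm wide, up to 128 mm high). Origin: centre of the underside; z up.
- stand_seat (a point): centre of the floor of the round recess (44 mm in diameter, 10 mm deep) in the seat block's top, where the gauge's foot rests, 20 mm above the table; a 17 mm bore beneath it takes the pin.
- tape: a roll of amber tape lying flat, 64 mm across, 18 mm high; a bystander. Origin: centre of its underside.
- jar: a small amber jar, 44 mm across, 55 mm high; a bystander. Origin: centre of its underside.
- driver: a screwdriver lying flat; a bystander.
- screwbox: an open blue plastic box, 90 x 70 x 30 mm; a bystander. Origin: centre of its underside.
- bracket: a small aluminium angle bracket, 60 mm wide, 44 mm high; a bystander. Origin: centre of its underside.
- bar: a copper bar lying flat, 90 x 22 x 12 mm; a bystander. Origin: centre of its underside.
- clamp: a small screw foot, steel base 40 mm across, black knob on top, 46 mm high; a bystander. Origin: centre of its underside.
- ring: the thin red ring around the gauge's barrel, 28 mm in diameter, 4 mm high: the reading. Origin: its centre. It starts 28 mm above the underside of the foot and rises 5 mm for each mm that the pin is pushed in; it stays there afterwards. It is not felt by the fingers.
- marker_tip (a point): tip of the blue marker's thin pointer, a level arm that reaches from the marker towards the gauge's seat (33 mm from the seat's axis) and is to stand at the height of the red ring. The marker slides straight up and down by up to 65 mm (pointer 48 to 113 mm above the table), with about 3 N of friction that holds it where it is left; it starts near the bottom.
- marker_grip (a point): centre of the top of the blue marker's grip block, 14 (stand's x) x 26 (stand's y) x 34 mm high, above the guide block at the stand's y = +55 mm; 37 mm above the pointer's middle. Pinch it from above across the 14 mm.
- meter: a yellow hand meter lying flat on the table, fixed, 90 x 170 x 41 mm; in nobody's way. Origin: centre of its underside.

How it is judged (in metres and radians):
On the way:
1. the gauge stands upright over the pad, its foot pressed flush on the plate with 8 N or more in all, the pin pushing into the pad (horizontal distance between gauge and window below 0.005 m and z of gauge in the frame of window below 0.0012 m and angle between gauge's own z axis and vertical below 0.06 rad and contact force between gauge and module above 8 N and contact force between pin and module above 4 N and value of joint pad above 0.0005 m), for 0.2 s.
At the end, for the whole second after the job is handed in: The marker's pointer is level with the middle of the red ring within 3 mm, the gauge stands released and upright in its stand (foot within 8 mm of the recess floor's centre, tilt under 0.05 rad, at rest), and the pad is free (z of marker_tip in the frame of ring between -0.003 and 0.003 m and distance between gauge and stand_seat below 0.008 m and angle between gauge's own z axis and vertical below 0.05 rad and linear speed of gauge below 0.02 m/s and value of joint pad below 0.001 m); the robot touches nothing.
It fails at once if the gauge is pressed on the module with more than 25 N (contact force between gauge and module above 25 N).
It fails at once if the pin is touched by the fingers, or driven fully in (contact force between pin and the fingers above 0.3 N or z of pin in the frame of gauge above -0.0012 m).
It fails at once if the pin is pushed by anything but the module (contact force between pin and anything else above 1.5 N and contact force between pin and module below 0.3 N).
It fails at once if the arm or fingers touch the module (contact force between any of the fingers, the arm and module above 2 N).
It fails at once if a bystander is moved by more than 20 mm (distance of any of tape, jar, driver, screwbox, bracket, bar, clamp from where it was at the start of the episode above 0.02 m).
It also fails if it takes over 69 s, if anything falls off the work surface, if the arm or the gripper's body presses on something with over 40 N, if the wrist force passes 120 N, or if a joint passes its speed limit or range.

## Working session

There is one attempt and no reset: what is moved stays moved. The work goes in short steps, Python scripts to look and compute and a tool call to move; the robot and the scene stay as the last step left them, time stands still between calls to the robot, and variables do not carry over. Pictures are saved under pics/ and viewed, about 8 in all and at most 12, crops included, and the job is handed in when it is done.

Besides the shell and the picture viewer there is one more tool, called after "Request:" as name(argument=value, ...), one argument or row to a line, values as JSON. step_arm: Moves the arm, as the interface text tells. Its arguments: {"type":"object","properties":{"targets":{"type":"array","items":{"type":"array","items":{"type":"array","items":{"type":"number"}}}},"jaw":{"type":"number"}},"required":["targets"]}

```bash
ls; mkdir -p pics
cat > h.py <<'E'
import numpy as np, cv2, pickle
from plant import bot
def cap(n):
    c=bot.capture(n); c['name']=n
    pickle.dump(c,open(f'/tmp/{n}.pkl','wb')); return c
def save(img,fn): cv2.imwrite('pics/'+fn,cv2.cvtColor(img,cv2.COLOR_RGB2BGR))
def ray(c,u,v):
    f=192/np.tan(np.radians(c['fov_y'])/2); x=(u-c['cx']);y=(v-c['cy'])
    if c['name']=='wrist':
        r=np.hypot(x,y);t=r/f; d=np.array([x/r*np.sin(t),y/r*np.sin(t),np.cos(t)]) if r>0 else np.array([0,0,1.])
    else: d=np.array([x/f,y/f,1])
    R=cv2.Rodrigues(np.array(c['rvec'],float))[0]; t=np.array(c['tvec'],float).ravel()
    return -R.T@t, R.T@d
def onz(c,u,v,z):
    o,d=ray(c,u,v); return o+d*(z-o[2])/d[2]
def pt(c,u,v):  # depth point
    o,d=ray(c,u,v); z=c['depth'][int(v),int(u)]
    R=cv2.Rodrigues(np.array(c['rvec'],float))[0]
    return o+d*z/(R@d)[2]
def cloud(c):
    f=192/np.tan(np.radians(c['fov_y'])/2)
    v,u=np.mgrid[0:384,0:512].astype(float); x=u-c['cx'];y=v-c['cy'];z=c['depth']
    if c['name']=='wrist':
        r=np.hypot(x,y)+1e-9;k=np.tan(np.minimum(r/f,1.5))/r
    else: k=1/f
    P=np.stack([x*k*z,y*k*z,z],-1)-np.array(c['tvec'],float).ravel()
    P=P@cv2.Rodrigues(np.array(c['rvec'],float))[0]; P[z<=0]=np.nan; return P
def proj(c,p):
    f=192/np.tan(np.radians(c['fov_y'])/2)
    q=cv2.Rodrigues(np.array(c['rvec'],float))[0]@np.array(p,float)+np.array(c['tvec'],float).ravel()
    if c['name']=='wrist':
        h=np.hypot(q[0],q[1]);t=np.arctan2(h,q[2]); return c['cx']+f*t*q[0]/h,c['cy']+f*t*q[1]/h
    return c['cx']+f*q[0]/q[2],c['cy']+f*q[1]/q[2]
E
python3 - <<'E'
from h import *
print(bot.get_obs())
a=[cap(n) for n in('scene','side','wrist')]
for c in a: print(c['name'],c['fov_y'],c['cx'],c['cy'],-cv2.Rodrigues(np.array(c['rvec'],float))[0].T@np.array(c['tvec']).ravel())
save(np.hstack([cv2.resize(a[0]['color'],(800,600))]),'scene.png')
save(np.hstack([cv2.resize(a[1]['color'],(400,300)),cv2.resize(a[2]['color'],(400,300))]),'sw.png')
E
```

```text
pics
{'time': 0.0, 'joint_positions': array([-1.46013106e-01,  3.42718165e-01,  1.52505711e+00, -1.96459748e-05,
        1.27544168e+00, -1.46029693e-01]), 'dq': array([-0.00049082, -0.00016622, -0.00185367, -0.00149646, -0.00097505,
        0.00107216]), 'tau': array([ 7.61924657e-04, -4.31245601e+01, -2.44219762e+01,  7.17750052e-02,
        5.59406646e-02, -1.04314388e-04]), 'tool_pos': array([5.24559223e+02, 7.41555880e-02, 2.26033366e+02]), 'tcp_rot': array([-1.70526094,  1.56917192,  3.00715036]), 'contact_force': array([ 0.05197767, -0.02377948,  0.12126729]), 'moment': array([ 0.03327456,  0.01929297, -0.00307187]), 'grip_width': 91.97809805090499}
scene 51.713786712418226 260.4264946067797 190.67539356075395 [1102.92983048 -852.49487361  791.74504632]
side 46.89056133381259 262.49561037089285 191.63542018884561 [184.72698895 866.67244836 798.42658724]
wrist 65.70646984690485 251.77030797665788 191.22437885355916 [524.80621151  82.37961481 384.28961064]
```

View pics/scene.png

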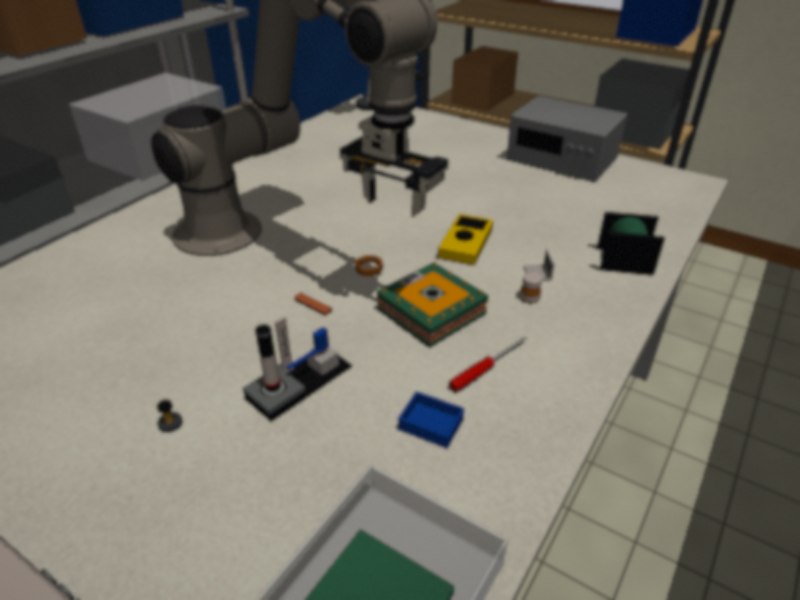

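View pics/sw.png

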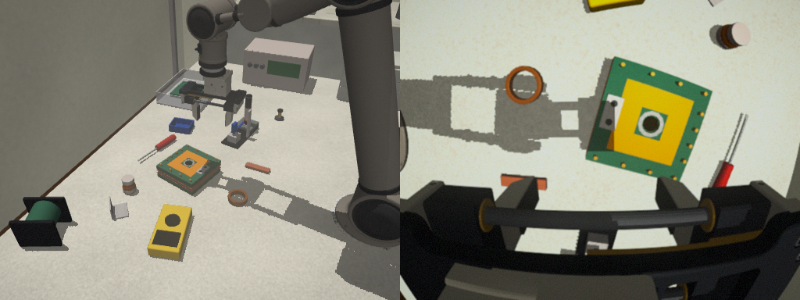

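The scene view shows the gauge at about (265,355) in the 800x600 picture, the marker at (320,342) and the window at (432,293). In the wrist view (right half) the window is at (650,124). I'll measure from depth clouds and masks next.

Run:
```python
from h import *
C={n:pickle.load(open(f'/tmp/{n}.pkl','rb')) for n in('scene','side','wrist')}
w=C['wrist']; p=onz(w,250/400*512,0,0)
u,v=(650-400)*1.28,124*1.28
print('window wrist',onz(w,u,v,50),pt(w,u,v))
for n in('scene','side'):
    c=C[n];P=cloud(c);hsv=cv2.cvtColor(c['color'],cv2.COLOR_RGB2HSV).astype(int)
    u0,v0=(265*.64,355*.64) if n=='scene' else (245*1.28,128*1.28)
    near=np.hypot(P[...,0]-pt(C['scene'],265*.64,355*.64)[0],P[...,1]-pt(C['scene'],265*.64,355*.64)[1])<180
    blue=(hsv[...,0]>100)&(hsv[...,0]<130)&(hsv[...,1]>120)&near
    red=((hsv[...,0]<8)|(hsv[...,0]>172))&(hsv[...,1]>130)&near
    hi=near&(P[...,2]>100)&(P[...,2]<175)
    seat=near&(P[...,2]>20)&(P[...,2]<45)
    for nm,m in(('blue',blue),('red',red),('hi',hi),('seat',seat)):
        q=P[m]; 
        if len(q): print(n,nm,len(q),np.percentile(q,[2,50,98],axis=0).round(0).tolist())
    if n=='scene': print('win',pt(c,432*.64,293*.64))
c=C['scene'];print(pt(c,265*.64,325*.64),pt(c,265*.64,355*.64))
s=cv2.resize(C['scene']['color'][190:280,140:240],(800,720),interpolation=cv2.INTER_CUBIC)[:600]
t=cv2.resize(C['side']['color'][100:200,270:350],(480,600),interpolation=cv2.INTER_CUBIC)
save(np.hstack([cv2.resize(s,(400,300)),cv2.resize(t,(240,300))]),'crop.png')
```

```text
window wrist [603.63165119  16.50797622  50.        ] [603.96225     16.23170646  48.59796852]
scene blue 150 [[486.0, -307.0, 7.0], [526.0, -246.0, 59.0], [532.0, -229.0, 90.0]]
scene red 18 [[507.0, -356.0, 40.0], [513.0, -353.0, 44.0], [518.0, -344.0, 51.0]]
scene hi 323 [[477.0, -355.0, 101.0], [508.0, -345.0, 128.0], [517.0, -275.0, 161.0]]
scene seat 826 [[399.0, -485.0, 21.0], [517.0, -343.0, 30.0], [546.0, -222.0, 44.0]]
win [605.88452177  16.98121869  46.40374996]
side blue 27 [[509.0, -303.0, 51.0], [517.0, -263.0, 57.0], [527.0, -220.0, 91.0]]
side hi 214 [[476.0, -348.0, 102.0], [497.0, -330.0, 130.0], [515.0, -268.0, 162.0]]
side seat 438 [[392.0, -470.0, 21.0], [506.0, -304.0, 31.0], [542.0, -210.0, 43.0]]
[ 503.51845128 -335.34333416  161.09482148] [ 510.76283719 -352.30819074  113.25756649]
```

View pics/crop.png

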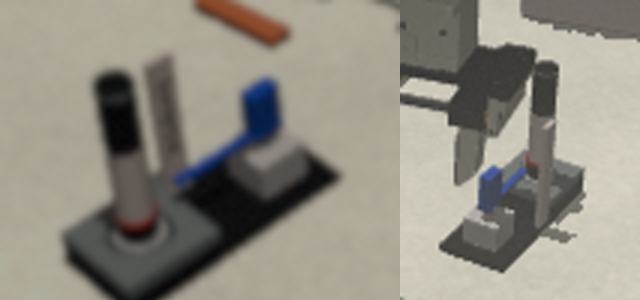

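```bash
cat >> h.py <<'E'
from scipy.spatial.transform import Rotation as Ro
def tool():
    o=bot.get_obs(); return np.array(o['tool_pos']),Ro.from_euler('xyz',o['tcp_rot']).as_matrix()
def shift(goal):
    p,R=tool(); return (R.T@(np.array(goal)-p)/1000).round(4)
E
python3 - <<'E'
from h import *
p,R=tool();print(p,R.round(3));print(shift([500,-338,230]))
E
```

```text
[5.24694599e+02 7.64579906e-02 2.26193246e+02] [[-0.001  1.     0.   ]
 [ 0.     0.    -1.   ]
 [-1.    -0.001 -0.   ]]
[-0.0038 -0.0247  0.3381]
```

Request:
step_arm(
  targets=[
    [[0,-0.008,0.04,2],[0,-0.016,0.08,5],[0,-0.02,0.12,8],[0,-0.022,0.16,10],[0,-0.023,0.2,11]],
  ],
)

```text
time: 0.57
tool_pos: [501.0, -201.5, 226.2]
tcp_rot: [-1.627, 1.569, 2.892]
contact_force: [1.3, -0.1, 0.7]
grip_width: 91.7
```

Run:
```python
from h import *
o=bot.get_obs();print(o['time'],o['contact_force']);p,R=tool();print(p,R.round(3));print(shift([503,-330,230]))
```

```text
0.5667 [ 1.27549364 -0.05781022  0.71423458]
[ 501.00207786 -201.52792942  226.17617931] [[-0.001  0.981 -0.192]
 [ 0.    -0.192 -0.981]
 [-1.    -0.001 -0.   ]]
[-0.0039  0.0267  0.1257]
```

Request:
step_arm(
  targets=[
    [[0,0.008,0.03,0],[0,0.016,0.065,0],[0,0.022,0.1,0],[0,0.026,0.126,0],[0,0.026,0.126,0]],
  ],
)

```text
time: 0.98
tool_pos: [501.2, -335.1, 225.0]
tcp_rot: [-0.988, 1.568, -2.757]
contact_force: [-0.9, -0.4, -0.5]
grip_width: 91.5
```

Run:
```python
from h import *
c=cap('wrist');p,R=tool();print(p,R.round(3))
save(cv2.resize(c['color'],(800,600)),'w2.png')
```

```text
[ 501.46193682 -332.51624941  225.05122916] [[-0.002  0.981 -0.196]
 [ 0.001 -0.196 -0.981]
 [-1.    -0.003 -0.   ]]
```

View pics/w2.png

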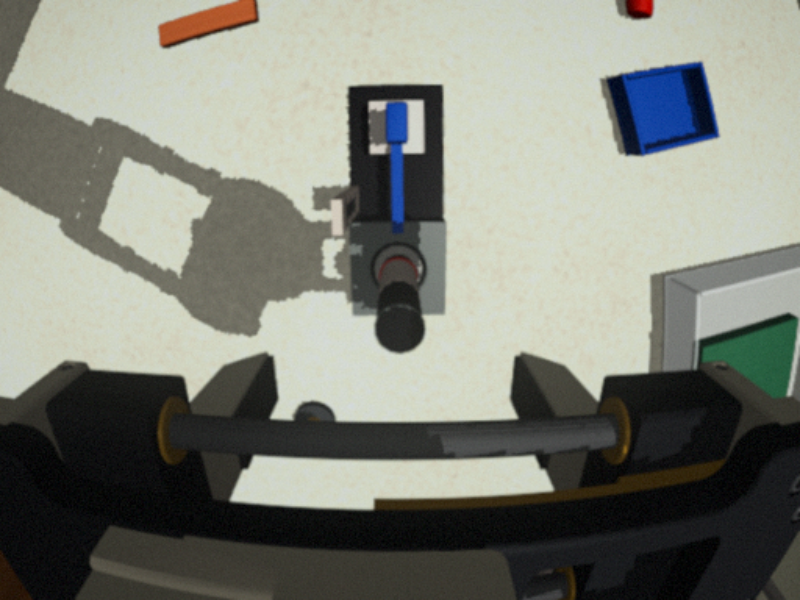

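The stand is square with the picture. The gauge's top is at about (400,328), its recess at (399,267) and the marker's grip at (397,120). The strip is at (345,212), clear of the fingers.

Run:
```python
from h import *
c=pickle.load(open('/tmp/wrist.pkl','rb'))
P=cloud(c);hsv=cv2.cvtColor(c['color'],cv2.COLOR_RGB2HSV).astype(int)
p,R=tool()
m=(P[...,2]>150)&(P[...,2]<172)&(np.hypot(P[...,0]-503,P[...,1]+340)<50)
q=P[m];print('top',m.sum(),np.percentile(q,[2,50,98],axis=0).round(1).tolist())
ys,xs=np.where(m);(cc,r)=cv2.minEnclosingCircle(np.stack([xs,ys],1).astype(np.float32));print(cc,r,onz(c,*cc,160))
print('recess rim z=30',onz(c,399*.64,267*.64,30))
b=(hsv[...,0]>100)&(hsv[...,0]<130)&(hsv[...,1]>120)&(np.abs(P[...,0]-520)<40)&(P[...,1]<-180)&(P[...,1]>-330)
q=P[b];print('blue',b.sum(),np.percentile(q,[2,50,98],axis=0).round(1).tolist())
t=b&(P[...,2]>np.nanpercentile(P[b][:,2],98)-8);q=P[t];print('griptop',t.sum(),q.mean(0),np.median(q,axis=0))
cn=P[b&(P[...,2]<65)]; print('arm',np.median(cn,axis=0))
x=np.linalg.svd(cn[:,:2]-cn[:,:2].mean(0))[2][0];print('arm dir',x)
d=P[(np.abs(P[...,2]-30)<5)&(np.hypot(P[...,0]-503,P[...,1]+340)<60)]
rect=cv2.minAreaRect(d[:,:2].astype(np.float32));print('seat',rect,np.median(d[:,2]))
```

```text
top 857 [[490.7, -352.3, 152.0], [502.7, -339.2, 160.1], [514.6, -328.2, 161.4]]
(255.1901397705078, 209.47183227539062) 16.778005599975586 [ 502.78995157 -339.18443607  160.        ]
recess rim z=30 [ 504.14669055 -339.25126918   30.        ]
blue 1170 [[485.5, -320.0, 8.1], [518.4, -277.6, 88.3], [556.3, -222.8, 332.6]]
griptop 338 [ 522.81996282 -312.85438245  329.72130462] [ 522.90702934 -312.91670183  329.96429608]
arm [ 514.89531354 -276.38719134   53.16560754]
arm dir [-0.18386634 -0.98295125]
seat ((503.5209045410156, -334.10369873046875), (88.5736312866211, 75.55023956298828), 78.74536895751953) 30.19145424934732
```

Run:
```python
from h import *
print(shift([503,-339.5,225]),shift([503,-339.5,116]))
```

```text
[0.     0.0029 0.0065] [0.109  0.0032 0.0066]
```

Request:
step_arm(
  targets=[
    [[0.01,0.003,0.0066,0],[0.04,0.003,0.0066,0],[0.07,0.003,0.0066,0],[0.1,0.003,0.0066,0],[0.109,0.003,0.0066,0]],
  ],
)

```text
time: 1.45
tool_pos: [500.9, -336.6, 110.8]
tcp_rot: [-2.02, 1.56, 2.497]
contact_force: [-0.6, 0.9, -1.0]
grip_width: 92.2
```

Run:
```python
from h import *
c=cap('wrist');o=bot.get_obs();p,R=tool();print(p,R.round(3),o['contact_force']);print(shift([503,-339.5,116]))
save(c['color'],'w3.png')
```

```text
[ 501.03603141 -336.76881697  111.16326184] [[-0.009  0.981 -0.195]
 [ 0.007 -0.195 -0.981]
 [-1.    -0.01  -0.005]] [-0.69008364  0.33974653 -0.74552527]
[-0.0049  0.0024  0.0023]
```

View pics/w3.png

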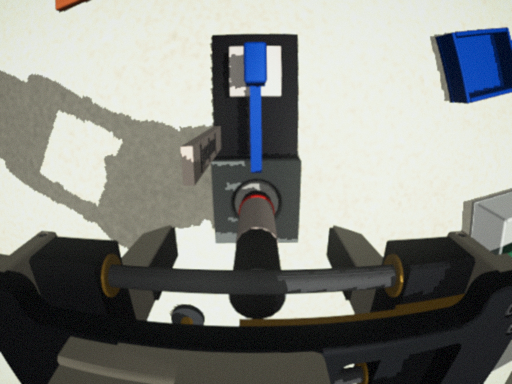

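The gauge at (256,265) sits between the fingers, slightly left of their centre. I'll trim the position, then close.

Request:
step_arm(
  targets=[
    [[-0.005,0.0024,0.0023,0],[-0.005,0.0024,0.0023,0],[-0.005,0.0024,0.0023,0],[-0.005,0.0024,0.0023,0],[-0.005,0.0024,0.0023,0]],
  ],
)

```text
time: 1.92
tool_pos: [503.5, -339.9, 117.5]
tcp_rot: [-1.997, 1.562, 2.519]
contact_force: [-1.5, 0.3, 0.2]
grip_width: 91.6
```

Run:
```python
from h import *
o=bot.get_obs();p,R=tool();print(p,R.round(4),o['contact_force'])
```

```text
[ 503.489552   -339.91783571  117.49011107] [[-0.0072  0.9809 -0.1946]
 [ 0.0052 -0.1945 -0.9809]
 [-1.     -0.0081 -0.0037]] [-1.50188872  0.34692655  0.24645048]
```

Request:
step_arm(
  targets=[
    [[0.001,0,0,0],[0.001,0,0,0],[0.001,0,0,0],[0.001,0,0,0],[0.001,0,0,0]],
  ],
  jaw=1,
)

```text
time: 2.33
tool_pos: [503.4, -339.9, 116.5]
tcp_rot: [-1.999, 1.562, 2.518]
contact_force: [-0.2, -0.3, -1.3]
grip_width: 63.1
```

Request:
step_arm(
  targets=[
    [[0,0,0,0],[0,0,0,0],[0,0,0,0],[0,0,0,0],[0,0,0,0]],
  ],
)

```text
time: 2.75
tool_pos: [503.4, -339.9, 116.5]
tcp_rot: [-2.002, 1.562, 2.514]
contact_force: [0.6, 0.5, 0.4]
grip_width: 29.9
```

Request:
step_arm(
  targets=[
    [[0,0,0,0],[0,0,0,0],[0,0,0,0],[0,0,0,0],[0,0,0,0]],
  ],
)

```text
time: 3.17
tool_pos: [503.6, -339.9, 116.5]
tcp_rot: [-2.009, 1.562, 2.507]
contact_force: [1.5, -0.3, -0.5]
grip_width: 25.4
```

Request:
step_arm(
  targets=[
    [[-0.008,0,0,0],[-0.025,0,0,0],[-0.05,0,0,0],[-0.075,0,0,0],[-0.1,0,0,0]],
  ],
)

```text
time: 3.58
tool_pos: [503.8, -340.2, 217.6]
tcp_rot: [-2.006, 1.561, 2.511]
contact_force: [1.5, -0.6, -2.6]
grip_width: 25.6
```

Request:
step_arm(
  targets=[
    [[0,0,0,0],[0,0,0,0],[0,0,0,0],[0,0,0,0],[0,0,0,0]],
  ],
)

```text
time: 4.0
tool_pos: [503.2, -339.7, 215.8]
tcp_rot: [-2.024, 1.557, 2.493]
contact_force: [0.2, -0.0, -2.3]
grip_width: 25.7
```

Run:
```python
from h import *
o=bot.get_obs();p,R=tool();print(p,R.round(4),o['contact_force'],o['grip_width'])
print(shift([604,17,218]))
```

```text
[ 503.16076415 -339.66774186  215.79735944] [[-0.0108  0.9808 -0.1948]
 [ 0.0082 -0.1947 -0.9808]
 [-0.9999 -0.0121 -0.0059]] [ 0.15113145 -0.0491346  -2.3258305 ] 25.715844545011997
[-0.0004  0.0294 -0.3695]
```

Request:
step_arm(
  targets=[
    [[0,0.003,-0.02,0],[0,0.007,-0.05,0],[0,0.012,-0.08,0],[0,0.017,-0.115,0],[0,0.022,-0.15,0]],
  ],
)

```text
time: 4.42
tool_pos: [553.8, -195.5, 215.3]
tcp_rot: [-2.001, 1.555, 2.514]
contact_force: [0.4, 0.4, -2.5]
grip_width: 25.7
```

Request:
step_arm(
  targets=[
    [[0,0.005,-0.035,0],[0,0.01,-0.07,0],[0,0.015,-0.1,0],[0,0.02,-0.125,0],[0,0.022,-0.14,0]],
  ],
)

```text
time: 4.83
tool_pos: [603.1, -59.6, 214.7]
tcp_rot: [-2.005, 1.553, 2.513]
contact_force: [-0.4, -0.1, -2.5]
grip_width: 25.4
```

Request:
step_arm(
  targets=[
    [[0,0,0,0],[0,0,0,0],[0,0,0,0],[0,0,0,0],[0,0,0,0]],
  ],
)

```text
time: 5.25
tool_pos: [602.8, -61.0, 214.7]
tcp_rot: [-1.984, 1.553, 2.532]
contact_force: [-0.3, 0.6, -2.0]
grip_width: 25.7
```

Run:
```python
from h import *
c=cap('wrist');o=bot.get_obs();p,R=tool();print(p,R.round(4),o['contact_force'],o['grip_width'])
save(cv2.resize(c['color'],(768,576)),'w4.png')
```

```text
[602.88137234 -60.87002319 214.76730889] [[-0.0141  0.9807 -0.1952]
 [ 0.01   -0.1951 -0.9807]
 [-0.9998 -0.0158 -0.0071]] [-0.44485627  0.63553294 -1.70448061] 25.27583586719443
```

View pics/w4.png

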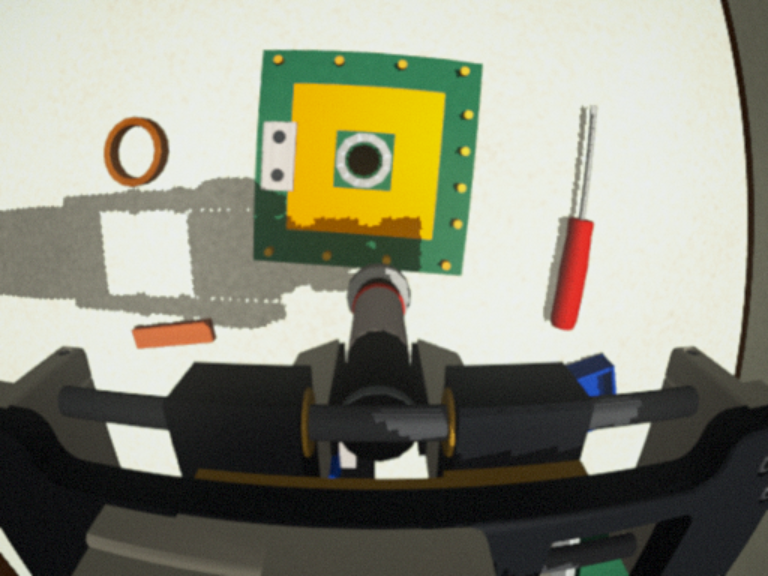

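The window's dark pad is at (364,159) in the 768-wide view with the steel ring around it. The gauge hangs upright in the grip, its foot at (379,290). Next I measure the window and the foot.

Run:
```python
from h import *
c=pickle.load(open('/tmp/wrist.pkl','rb'));P=cloud(c)
g=cv2.cvtColor(c['color'],cv2.COLOR_RGB2GRAY);hsv=cv2.cvtColor(c['color'],cv2.COLOR_RGB2HSV).astype(int)
v,u=np.mgrid[0:384,0:512]
near=np.hypot(u-242.7,v-106)<25
for nm,m in(('dark',near&(g<70)),('steel',near&(hsv[...,1]<45)&(g>110))):
    n,l,s,ce=cv2.connectedComponentsWithStats(m.astype(np.uint8)); k=1+np.argmax(s[1:,4])
    ys,xs=np.where(l==k)
    cnt=max(cv2.findContours((l==k).astype(np.uint8),cv2.RETR_EXTERNAL,cv2.CHAIN_APPROX_NONE)[0],key=len)
    (ex,ey),ax,_=cv2.fitEllipse(cnt)
    print(nm,s[k],ce[k],(ex,ey),ax,onz(c,ex,ey,50),np.nanmedian(P[l==k],axis=0))
p,R=tool();D=P-p;a=R.T
m=(np.hypot(D[...,0],D[...,1])<35)&(P[...,2]>112)&(P[...,2]<135)
q=P[m];print('foot',m.sum(),np.percentile(q,[1,50,99],axis=0).round(1).tolist())
# lateral extent in tool frame (y,z)
t=(q-p)@R;print('tool frame',np.percentile(t,[1,50,99],axis=0).round(1).tolist())
cnt=q[q[:,2]>125][:,:2]
cb=(np.hypot(D[...,0],D[...,1])<20)&(P[...,2]>140)&(P[...,2]<185);t=(P[cb]-p)@R;print('barrel',np.percentile(t,[1,50,99],axis=0).round(1).tolist())
print(proj(c,p+R@[97,0,0]),'expected foot px')
```

```text
dark [231  96  23  22 357] [242.0280112  106.38935574] (242.02503967285156, 106.39681243896484) (20.13776206970215, 20.805646896362305) [604.77737496  16.93041792  50.        ] [604.69311293  16.95294346  49.14440812]
steel [224  89  37  36 599] [242.00834725 106.55258765] (242.00320434570312, 106.50611114501953) (35.50128936767578, 36.205318450927734) [604.73059714  16.81854528  50.        ] [604.57942956  16.76263765  50.37315664]
foot 597 [[583.2, -70.5, 120.1], [604.3, -50.6, 128.3], [619.2, -43.0, 133.9]]
tool frame [[80.9, -18.4, -16.9], [86.5, -0.1, -9.5], [94.8, 17.5, 9.4]]
barrel [[30.3, -13.7, -12.4], [50.1, -0.1, -10.0], [69.9, 12.8, 0.6]]
(np.float64(252.11618508566588), np.float64(192.8948296778728)) expected foot px
```

Request:
step_arm(
  targets=[
    [[0,-0.003,-0.02,0],[0,-0.006,-0.04,0],[0.001,-0.009,-0.06,0],[0.001,-0.0115,-0.0769,0],[0.001,-0.0115,-0.0769,0]],
  ],
)

```text
time: 5.72
tool_pos: [606.5, 19.2, 214.6]
tcp_rot: [-2.06, 1.553, 2.458]
contact_force: [0.0, 0.4, -2.3]
grip_width: 25.4
```

Request:
step_arm(
  targets=[
    [[0,0,0,0],[0,0,0,0],[0,0,0,0],[0,0,0,0],[0,0,0,0]],
  ],
)

```text
time: 6.13
tool_pos: [606.5, 18.3, 214.6]
tcp_rot: [-2.055, 1.553, 2.461]
contact_force: [-0.1, 1.0, -1.8]
grip_width: 25.6
```

```bash
cat >> h.py <<'E'
def foot():
    p,R=tool(); return p+R@np.array([97,-.4,1.])
def toward(goal):
    p,R=tool(); return (R.T@(np.array(goal)-foot())/1000).round(4)
E
python3 - <<'E'
from h import *
o=bot.get_obs();p,R=tool();print(p,R.round(4),o['contact_force'],foot())
print(toward([604.7,16.9,70]))
E
```

```text
[606.50867983  18.3122683  214.62619572] [[-0.014   0.9808 -0.1947]
 [ 0.0113 -0.1945 -0.9808]
 [-0.9998 -0.0159 -0.0084]] [-0.09809471  1.00130439 -1.81274935] [604.56629746  18.50559376 117.63985763]
[0.0476 0.0012 0.0019]
```

Request:
step_arm(
  targets=[
    [[0.008,0.0012,0.0019,0],[0.02,0.0012,0.0019,0],[0.032,0.0012,0.0019,0],[0.042,0.0012,0.0019,0],[0.048,0.0012,0.0019,0]],
  ],
)

```text
time: 6.55
tool_pos: [605.9, 16.5, 164.7]
tcp_rot: [-1.986, 1.551, 2.53]
contact_force: [-1.0, -0.2, -2.6]
grip_width: 25.7
```

Request:
step_arm(
  targets=[
    [[0,0,0,0],[0,0,0,0],[0,0,0,0],[0,0,0,0],[0,0,0,0]],
  ],
)

```text
time: 6.97
tool_pos: [606.3, 16.5, 165.4]
tcp_rot: [-2.018, 1.552, 2.498]
contact_force: [0.1, 0.4, -2.1]
grip_width: 25.7
```

Run:
```python
from h import *
o=bot.get_obs();p,R=tool();print(p,R.round(4),o['contact_force'],foot())
print(toward([604.7,16.9,60]))
c=cap('wrist');save(c['color'],'w5.png')
P=cloud(c)
D=P-p;q=P[(np.hypot(D[...,0],D[...,1])<35)&(P[...,2]>64)&(P[...,2]<92)];t=(q-p)@R;print('foot tool',len(t),np.percentile(t,[1,50,99],axis=0).round(1).tolist())
```

```text
[606.30478773  16.45170936 165.40354312] [[-0.0151  0.9807 -0.195 ]
 [ 0.0113 -0.1948 -0.9808]
 [-0.9998 -0.017  -0.0081]] [ 0.07774068  0.42378582 -2.14208596] [604.25745351  16.64318472  68.41936008]
[ 0.0084  0.0005 -0.0003]
foot tool 632 [[76.6, -18.3, -17.0], [86.3, -0.0, -9.8], [94.7, 17.5, 9.2]]
```

View pics/w5.png

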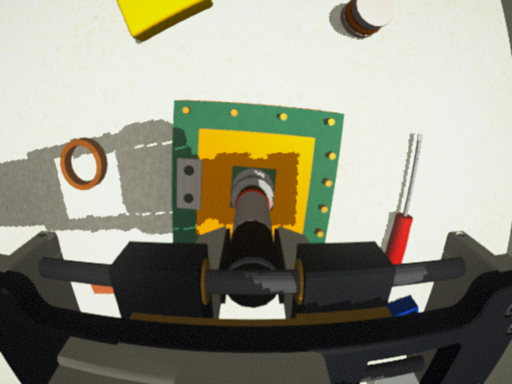

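Request:
step_arm(
  targets=[
    [[0.003,0.0005,-0.0003,0],[0.006,0.0005,-0.0003,0],[0.009,0.0005,-0.0003,0],[0.011,0.0005,-0.0003,0],[0.013,0.0005,-0.0003,0]],
  ],
)

```text
time: 7.43
tool_pos: [606.9, 16.8, 152.6]
tcp_rot: [-2.044, 1.553, 2.472]
contact_force: [0.8, 0.1, 2.3]
grip_width: 25.7
```

Request:
step_arm(
  targets=[
    [[0,0,0,0],[0,0,0,0],[0,0,0,0],[0,0,0,0],[0,0,0,0]],
  ],
)

```text
time: 7.85
tool_pos: [607.0, 16.8, 152.8]
tcp_rot: [-2.055, 1.553, 2.462]
contact_force: [0.1, -0.2, 2.7]
grip_width: 25.7
```

Run:
```python
from h import *
o=bot.get_obs();p,R=tool();print(p,R.round(4),o['contact_force'],foot())
print(toward([604.7,16.9,50]))
```

```text
[606.96193019  16.80319963 152.80120905] [[-0.0139  0.9807 -0.195 ]
 [ 0.0112 -0.1948 -0.9808]
 [-0.9998 -0.0158 -0.0083]] [ 0.07061025 -0.21525105  2.73340841] [605.02825482  16.98926384  55.81468277]
[ 0.0058 -0.0002  0.0002]
```

Pin contact is about 4.8 N, with roughly 5.8 mm left before the foot lands. I'll keep going down gently.

Request:
step_arm(
  targets=[
    [[0.001,0,0,0],[0.002,0,0,0],[0.003,0,0,0],[0.004,0,0,0],[0.0045,0,0,0]],
  ],
)

```text
time: 8.27
tool_pos: [606.9, 16.8, 148.2]
tcp_rot: [-2.053, 1.553, 2.463]
contact_force: [-0.9, 0.2, 3.6]
grip_width: 25.5
```

Request:
step_arm(
  targets=[
    [[0.0003,0,0,0],[0.0005,0,0,0],[0.0008,0,0,0],[0.001,0,0,0],[0.001,0,0,0]],
  ],
)

```text
time: 8.68
tool_pos: [606.9, 16.8, 147.1]
tcp_rot: [-2.052, 1.553, 2.464]
contact_force: [-0.3, 0.6, 3.2]
grip_width: 25.4
```

Request:
step_arm(
  targets=[
    [[0.0002,0,0,0],[0.0003,0,0,0],[0.0005,0,0,0],[0.0005,0,0,0],[0.0005,0,0,0]],
  ],
)

```text
time: 9.1
tool_pos: [606.9, 16.8, 146.7]
tcp_rot: [-2.055, 1.553, 2.462]
contact_force: [-1.3, 0.8, 2.4]
grip_width: 25.6
```

Request:
step_arm(
  targets=[
    [[0.0002,0,0,0],[0.0003,0,0,0],[0.0005,0,0,0],[0.0005,0,0,0],[0.0005,0,0,0]],
  ],
)

```text
time: 9.52
tool_pos: [606.9, 16.8, 146.6]
tcp_rot: [-2.066, 1.553, 2.45]
contact_force: [-1.2, -0.5, 6.5]
grip_width: 25.3
```

Request:
step_arm(
  targets=[
    [[0.0003,0,0,0],[0.0005,0,0,0],[0.0006,0,0,0],[0.0006,0,0,0],[0.0006,0,0,0]],
  ],
)

```text
time: 9.93
tool_pos: [607.0, 16.9, 146.6]
tcp_rot: [-2.08, 1.554, 2.436]
contact_force: [-1.0, -0.1, 6.5]
grip_width: 25.4
```

Request:
step_arm(
  targets=[
    [[0.0003,0,0,0],[0.0006,0,0,0],[0.0009,0,0,0],[0.001,0,0,0],[0.001,0,0,0]],
  ],
)

```text
time: 10.35
tool_pos: [607.0, 16.9, 146.6]
tcp_rot: [-2.104, 1.554, 2.413]
contact_force: [-4.1, 0.2, 9.7]
grip_width: 25.7
```

Request:
step_arm(
  targets=[
    [[0.0005,0,0,0],[0.001,0,0,0],[0.0014,0,0,0],[0.0016,0,0,0],[0.0016,0,0,0]],
  ],
)

```text
time: 10.77
tool_pos: [607.0, 17.0, 146.5]
tcp_rot: [-2.14, 1.555, 2.376]
contact_force: [-3.5, 0.5, 14.2]
grip_width: 25.8
```

Run:
```python
from h import *
o=bot.get_obs();p,R=tool();print(p,R.round(4),o['contact_force'],foot())
```

```text
[607.01330033  16.96958708 146.53295122] [[-0.0113  0.9808 -0.1948]
 [ 0.0109 -0.1947 -0.9808]
 [-0.9999 -0.0132 -0.0084]] [-3.47373718  0.47390952 14.17798859] [605.33067041  17.11947194  49.54168207]
```

Request:
step_arm(
  targets=[
    [[0.0017,0,0,0],[0.0017,0,0,0],[0.0017,0,0,0],[0.0017,0,0,0],[0.0017,0,0,0]],
  ],
)

```text
time: 11.18
tool_pos: [607.0, 17.0, 146.5]
tcp_rot: [-2.176, 1.556, 2.341]
contact_force: [-4.1, 0.9, 12.7]
grip_width: 25.4
```

Run:
```python
from h import *
o=bot.get_obs();p,R=tool();print(p,R.round(4),o['contact_force'],foot())
s=cap('scene');w=cap('wrist')
a=s['color'][150:220,240:320]
save(np.hstack([cv2.resize(a,(400,350),interpolation=cv2.INTER_CUBIC),cv2.resize(w['color'][100:250,170:342],(400,350),interpolation=cv2.INTER_CUBIC)]),'press.png')
```

```text
[606.96166867  16.98999383 146.50755807] [[-0.0103  0.9808 -0.1947]
 [ 0.0107 -0.1946 -0.9808]
 [-0.9999 -0.0122 -0.0084]] [-4.07288655  0.89048373 12.73511563] [605.37259122  17.1205962   49.5146832 ]
```

View pics/press.png

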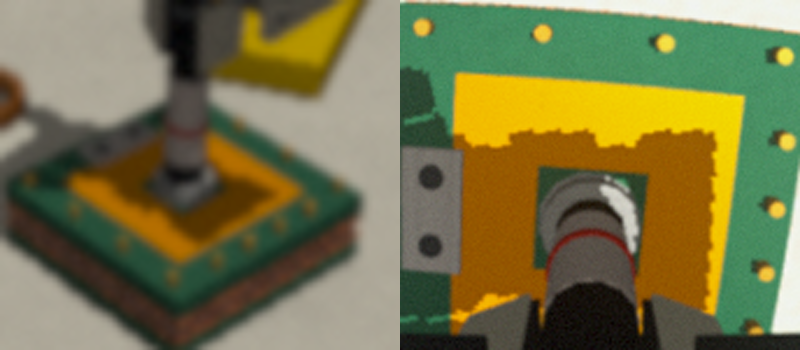

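The foot sits flush and centred in the bare square, and the ring has risen, at (588,235) in the right crop. It held about 15 N for 0.8 s. Now I lift and carry it back.

Request:
step_arm(
  targets=[
    [[-0.003,0,0,0],[-0.015,0,0,0],[-0.035,0,0,0],[-0.055,0,0,0],[-0.07,0,0,0]],
  ],
)

```text
time: 11.7
tool_pos: [607.7, 16.3, 216.9]
tcp_rot: [-2.154, 1.556, 2.362]
contact_force: [-0.3, -0.3, -1.4]
grip_width: 25.3
```

Run:
```python
from h import *
o=bot.get_obs();p,R=tool();print(p,R.round(4),o['contact_force'],foot());print(toward([503.3,-339.5,115]))
```

```text
[607.65288639  16.27894187 216.91778222] [[-0.0108  0.9808 -0.1946]
 [ 0.0107 -0.1945 -0.9808]
 [-0.9999 -0.0127 -0.0084]] [-0.2937534  -0.34702416 -1.3537288 ] [606.01419392  16.4150581  119.92574049]
[ 0.0022 -0.0315  0.3691]
```

Request:
step_arm(
  targets=[
    [[0,-0.002,0.02,0],[0,-0.004,0.05,0],[0,-0.007,0.08,0],[0,-0.01,0.115,0],[0,-0.013,0.15,0]],
  ],
)

```text
time: 12.12
tool_pos: [564.8, -129.1, 214.7]
tcp_rot: [-2.115, 1.554, 2.403]
contact_force: [0.1, -0.4, -2.6]
grip_width: 25.3
```

Request:
step_arm(
  targets=[
    [[0,-0.003,0.035,0],[0,-0.006,0.07,0],[0,-0.009,0.1,0],[0,-0.012,0.125,0],[0,-0.012,0.14,0]],
  ],
)

```text
time: 12.53
tool_pos: [524.4, -266.6, 212.4]
tcp_rot: [-2.059, 1.552, 2.456]
contact_force: [0.2, 0.2, -2.2]
grip_width: 25.5
```

Run:
```python
from h import *
o=bot.get_obs();p,R=tool();print(p,R.round(4),o['contact_force'],foot());print(toward([502.6,-340,118]))
```

```text
[ 524.39367604 -266.61909899  212.42504608] [[-0.0147  0.9805 -0.1959]
 [ 0.012  -0.1958 -0.9806]
 [-0.9998 -0.0167 -0.0089]] [ 0.2068257   0.21843925 -2.22029107] [ 522.38430604 -266.35838176  115.44023047]
[-0.0032 -0.005   0.0761]
```

Request:
step_arm(
  targets=[
    [[-0.002,-0.002,0.025,0],[-0.003,-0.004,0.05,0],[-0.003,-0.005,0.07,0],[-0.003,-0.005,0.076,0],[-0.003,-0.005,0.076,0]],
  ],
)

```text
time: 12.95
tool_pos: [504.3, -341.1, 213.9]
tcp_rot: [-2.066, 1.551, 2.447]
contact_force: [0.9, 0.5, -2.4]
grip_width: 25.2
```

Request:
step_arm(
  targets=[
    [[0,0,0,0],[0,0,0,0],[0,0,0,0],[0,0,0,0],[0,0,0,0]],
  ],
)

```text
time: 13.37
tool_pos: [504.6, -340.3, 214.0]
tcp_rot: [-2.071, 1.551, 2.443]
contact_force: [-0.3, 0.6, -1.9]
grip_width: 25.2
```

Run:
```python
from h import *
o=bot.get_obs();p,R=tool();print(p,R.round(4),o['contact_force'],foot());print(toward([502.6,-340,45]))
c=cap('wrist');P=cloud(c)
# seat block: lines from bounding of grey top at z 30 in stand axes
D=P-np.array([503,-340,0]);ex=np.array([.981,-.195,0]);ey=np.array([.195,.981,0])
a=np.nan_to_num(D)@ex;b=np.nan_to_num(D)@ey
m=(abs(P[...,2]-30)<5)&(abs(a)<50)&(abs(b)<60)
print('seat x ext',np.percentile(a[m],[.5,99.5]),'y ext',np.percentile(b[m],[.5,99.5]),m.sum())
D=P-p;q=P[(np.hypot(D[...,0],D[...,1])<35)&(P[...,2]>112)&(P[...,2]<138)];t=(q-p)@R;print('foot tool',len(t),np.percentile(t,[1,50,99],axis=0).round(1).tolist())
```

```text
[ 504.61859018 -340.33415047  213.98486338] [[-0.0154  0.9803 -0.1967]
 [ 0.013  -0.1965 -0.9804]
 [-0.9998 -0.0177 -0.0097]] [-0.31139074  0.57729935 -1.87946307] [ 502.532687   -339.97946083  117.00196177]
[0.072  0.0013 0.0007]
seat x ext [-37.70484928  37.11651309] y ext [-38.0007616   46.75679332] 2197
foot tool 655 [[76.7, -18.3, -17.1], [86.3, -0.0, -9.6], [94.8, 17.5, 8.6]]
```

Request:
step_arm(
  targets=[
    [[0.012,0.0006,0.0004,0],[0.03,0.0012,0.0007,0],[0.05,0.0013,0.0007,0],[0.065,0.0013,0.0009,0],[0.072,0.0013,0.0009,0]],
  ],
)

```text
time: 13.83
tool_pos: [503.8, -339.8, 139.8]
tcp_rot: [-2.075, 1.547, 2.44]
contact_force: [0.4, -0.2, -2.5]
grip_width: 25.8
```

Request:
step_arm(
  targets=[
    [[0,0,0,0],[0,0,0,0],[0,0,0,0],[0,0,0,0],[0,0,0,0]],
  ],
)

```text
time: 14.25
tool_pos: [504.2, -340.1, 140.9]
tcp_rot: [-2.074, 1.549, 2.44]
contact_force: [0.6, 0.5, -2.1]
grip_width: 25.4
```

Run:
```python
from h import *
o=bot.get_obs();p,R=tool();print(p,R.round(4),o['contact_force'],foot());print(toward([502.6,-340.3,21]))
```

```text
[ 504.18339135 -340.11019546  140.87629612] [[-0.0165  0.9803 -0.1967]
 [ 0.0139 -0.1965 -0.9804]
 [-0.9998 -0.0189 -0.0104]] [ 0.61863256  0.46803694 -2.08253811] [ 501.9922869  -339.65932876   43.89611371]
[0.0229 0.0012 0.0007]
```

Request:
step_arm(
  targets=[
    [[0.004,0.001,0.0007,0],[0.009,0.0012,0.0007,0],[0.013,0.0012,0.0007,0],[0.017,0.0012,0.0007,0],[0.02,0.0012,0.0007,0]],
  ],
)

```text
time: 14.67
tool_pos: [504.6, -340.5, 119.9]
tcp_rot: [-2.075, 1.548, 2.44]
contact_force: [-0.4, -0.1, -3.1]
grip_width: 25.7
```

Request:
step_arm(
  targets=[
    [[0.001,0,0,0],[0.0015,0,0,0],[0.002,0,0,0],[0.002,0,0,0],[0.002,0,0,0]],
  ],
)

```text
time: 15.08
tool_pos: [504.7, -340.6, 118.2]
tcp_rot: [-2.073, 1.549, 2.442]
contact_force: [0.4, -0.0, -2.7]
grip_width: 25.8
```

Run:
```python
from h import *
o=bot.get_obs();p,R=tool();print(p,R.round(4),o['contact_force'],foot());print(toward([502.6,-340.3,20]))
```

```text
[ 504.7064279  -340.60747242  118.15064785] [[-0.017   0.9803 -0.1967]
 [ 0.0143 -0.1965 -0.9804]
 [-0.9998 -0.0195 -0.0107]] [ 0.37193494 -0.03009385 -2.72385183] [ 502.46444148 -340.1178308    21.17181641]
[0.0012 0.0002 0.0002]
```

Request:
step_arm(
  targets=[
    [[0.0005,0,0,0],[0.001,0,0,0],[0.0015,0,0,0],[0.0015,0,0,0],[0.0015,0,0,0]],
  ],
)

```text
time: 15.5
tool_pos: [504.7, -340.6, 116.7]
tcp_rot: [-2.075, 1.549, 2.44]
contact_force: [-0.3, -0.5, -2.3]
grip_width: 25.8
```

Request:
step_arm(
  targets=[
    [[0.0003,0,0,0],[0.0006,0,0,0],[0.0006,0,0,0],[0.0006,0,0,0],[0.0006,0,0,0]],
  ],
)

```text
time: 15.92
tool_pos: [504.8, -340.7, 116.6]
tcp_rot: [-2.07, 1.549, 2.445]
contact_force: [-1.7, 1.6, 3.7]
grip_width: 25.6
```

Seated: the force went from -2.3 to +3.7 N at the grasp height. I'll release it and rise clear.

Request:
step_arm(
  targets=[
    [[0,0,0,0],[0,0,0,0],[0,0,0,0],[0,0,0,0],[0,0,0,0]],
  ],
  jaw=0,
)

```text
time: 16.33
tool_pos: [504.8, -340.7, 116.4]
tcp_rot: [-2.072, 1.549, 2.443]
contact_force: [-0.2, 0.7, -0.1]
grip_width: 54.4
```

Request:
step_arm(
  targets=[
    [[0,0,0,0],[0,0,0,0],[0,0,0,0],[0,0,0,0],[0,0,0,0]],
  ],
)

```text
time: 16.75
tool_pos: [504.8, -340.7, 116.4]
tcp_rot: [-2.072, 1.549, 2.442]
contact_force: [-0.2, -0.2, 0.3]
grip_width: 87.3
```

Request:
step_arm(
  targets=[
    [[-0.015,0,0,0],[-0.04,0,0,0],[-0.065,0,0,0],[-0.09,0,0,0],[-0.1,0,0,0]],
  ],
)

```text
time: 17.17
tool_pos: [507.5, -342.9, 220.2]
tcp_rot: [-2.065, 1.555, 2.449]
contact_force: [1.1, 0.5, 0.9]
grip_width: 91.9
```

Request:
step_arm(
  targets=[
    [[0,0.002,-0.02,0],[0,0.002,-0.05,0],[0,0.001,-0.075,0],[0,0.0,-0.09,0],[0,0.0,-0.09,0]],
  ],
)

```text
time: 17.58
tool_pos: [525.5, -251.8, 220.6]
tcp_rot: [-2.097, 1.554, 2.421]
contact_force: [-0.3, -0.2, 0.8]
grip_width: 91.7
```

Run:
```python
from h import *
o=bot.get_obs();p,R=tool();print(p,R.round(4),o['contact_force'],o['grip_width'])
C={n:cap(n) for n in('wrist','side','scene')}
a=cv2.resize(C['scene']['color'][185:275,140:240],(800,720),interpolation=cv2.INTER_CUBIC)
save(np.hstack([cv2.resize(C['wrist']['color'],(400,300)),cv2.resize(a,(400,300))]),'w6.png')
```

```text
[ 525.46029391 -251.83904969  220.57389938] [[-0.013   0.981  -0.1936]
 [ 0.0114 -0.1935 -0.981 ]
 [-0.9999 -0.0149 -0.0087]] [-0.26627492 -0.19861758  0.78770871] 91.65453798998624
```

View pics/w6.png

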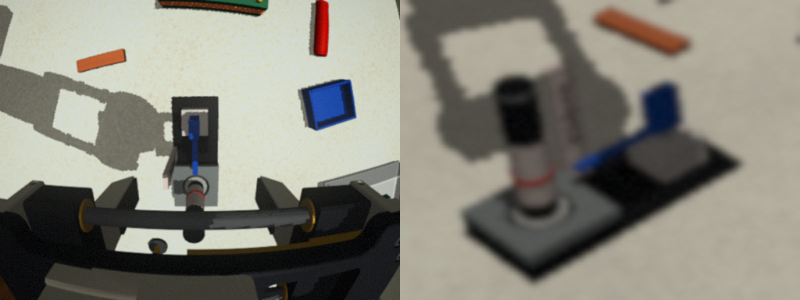

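The gauge stands upright in its seat with the ring risen. In the right crop it is at (535,180), with the pointer tip at (580,163). Now I measure ring and pointer heights from several views.

```bash
cat > ring.py <<'E'
from h import *
A=np.array([502.8,-340.2]); ey=np.array([.194,.981]); ex=np.array([.981,-.194])
def axis(c,P): 
    m=(P[...,2]>125)&(P[...,2]<170)&(np.hypot(P[...,0]-A[0],P[...,1]-A[1])<30); return m
def run(C):
  for n,c in C.items():
    P=cloud(c);hsv=cv2.cvtColor(c['color'],cv2.COLOR_RGB2HSV).astype(int)
    rr=np.hypot(P[...,0]-A[0],P[...,1]-A[1])<26
    red=((hsv[...,0]<10)|(hsv[...,0]>170))&(hsv[...,1]>90)&rr&(P[...,2]>30)&(P[...,2]<125)
    o=-cv2.Rodrigues(np.array(c['rvec'],float))[0].T@np.array(c['tvec'],float).ravel()
    d=o[:2]-A;d/=np.linalg.norm(d);f=A+14*d   # nearest ring point
    uf=proj(c,[*f,70])[0]
    ys,xs=np.where(red); k=abs(xs-uf)<=3
    # z along the near vertical line for the red pixels' rows
    zz=np.arange(30,130,.1);vv=np.array([proj(c,[*f,z])[1] for z in zz])
    if k.any():
        w=(hsv[...,1]*1.)[ys[k],xs[k]]; v=np.average(ys[k],weights=w)
        print(n,'ring n',k.sum(),'z',zz[np.argmin(abs(vv-v))].round(1),'depth z',np.nanmedian(P[red][:,2]).round(1),'u',xs.mean(),uf)
    b=(hsv[...,0]>100)&(hsv[...,0]<130)&(hsv[...,1]>110)&(abs((P[...,:2]-A)@ex)<14)
    s=(P[...,:2]-A)@ey
    # pointer arm: stand y 33..85 from seat axis; its top line in world
    q=P[b&(s>35)&(s<80)]; 
    if len(q): print('   arm depth z',len(q),np.percentile(q[:,2],[10,50,90]).round(1))
    for sy in(40,55,70):
        L=A+ey*sy; um,_=proj(c,[*L,60]); ys,xs=np.where(b&(abs(s-sy)<12)); 
        vs=[]
        zz=np.arange(35,130,.1);pp=np.array([proj(c,[*L,z]) for z in zz])
        h=[z for z,(u,v) in zip(zz,pp) if 0<=round(v)<384 and 0<=round(u)<512 and b[int(round(v)),int(round(u))] and s[int(round(v)),int(round(u))]>sy-15 and s[int(round(v)),int(round(u))]<85]
        if h: print('   arm at',sy,'z',round(min(h),1),round(max(h),1),'mid',round((min(h)+max(h))/2,1))
    g=P[b&(s>90)&(s<140)]
    if len(g): print('   grip',len(g),np.percentile(g,[3,50,97],axis=0).round(1).tolist())
if __name__=='__main__':
    run({n:pickle.load(open(f'/tmp/{n}.pkl','rb')) for n in('wrist','scene','side')})
E
python3 ring.py
```

```text
wrist ring n 18 z 74.2 depth z 73.1 u 251.25882352941176 250.10586247089824
   arm depth z 281 [51.8 53.3 54.2]
   arm at 40 z 35.0 72.1 mid 53.6
   arm at 55 z 35.0 91.1 mid 63.1
   arm at 70 z 35.0 95.7 mid 65.4
   grip 521 [[514.3, -244.2, 68.3], [523.9, -227.9, 88.9], [535.9, -219.5, 328.2]]
scene ring n 12 z 70.4 depth z 70.6 u 173.0 173.42174051229142
   arm depth z 32 [50.2 52.1 53.7]
   arm at 40 z 43.4 58.1 mid 50.8
   arm at 55 z 44.5 51.8 mid 48.2
   arm at 70 z 45.7 53.0 mid 49.4
   grip 85 [[522.4, -248.6, 50.9], [529.2, -241.5, 72.0], [532.5, -229.0, 88.6]]
side ring n 1 z 74.5 depth z 71.0 u 314.0 316.3550998705086
   arm depth z 6 [54.3 55.1 56.1]
   arm at 40 z 51.1 58.5 mid 54.8
   arm at 55 z 55.2 58.8 mid 57.0
   grip 2 [[519.7, -221.3, 89.5], [521.0, -220.7, 89.5], [522.3, -220.1, 89.6]]
```

Run:
```python
from h import *
c=pickle.load(open('/tmp/wrist.pkl','rb'));P=cloud(c);hsv=cv2.cvtColor(c['color'],cv2.COLOR_RGB2HSV).astype(int)
b=(hsv[...,0]>100)&(hsv[...,0]<130)&(hsv[...,1]>110)&(abs(P[...,2]-90)<6)&(abs(P[...,0]-524)<20)&(abs(P[...,1]+232)<30)
q=P[b];print(cv2.minAreaRect(q[:,:2].astype(np.float32)),np.median(q,axis=0))
print(shift([524.3,-232,220]),shift([524.3,-232,66]))
```

```text
((522.5585327148438, -232.51547241210938), (25.831462860107422, 13.230568885803223), 78.88748168945312) [ 523.14763861 -232.59427585   88.65203495]
[ 0.0008 -0.0054 -0.0228] [ 0.1548 -0.0032 -0.0217]
```

Request:
step_arm(
  targets=[
    [[0.005,-0.0055,-0.015,0],[0.03,-0.0055,-0.0213,0],[0.06,-0.005,-0.0213,0],[0.09,-0.005,-0.0213,0],[0.12,-0.0045,-0.0213,0]],
  ],
)

```text
time: 18.15
tool_pos: [523.1, -233.9, 99.6]
tcp_rot: [-2.01, 1.556, 2.504]
contact_force: [0.3, -0.6, 0.2]
grip_width: 91.6
```

Run:
```python
from h import *
o=bot.get_obs();print(tool(),o['contact_force'],shift([523,-232.5,66]))
```

```text
(array([ 523.14206838, -233.89553943,   99.59603796]), array([[-0.01194465,  0.98016725, -0.19781173],
       [ 0.00885244, -0.19771444, -0.98021969],
       [-0.99988947, -0.0134595 , -0.00631524]])) [ 0.2883221  -0.61361275  0.20529166] [ 0.0336  0.     -0.0011]
```

Request:
step_arm(
  targets=[
    [[0.01,0,-0.001,0],[0.02,0,-0.001,0],[0.03,0,-0.001,0],[0.0336,0,-0.001,0],[0.0336,0,-0.001,0]],
  ],
)

```text
time: 18.57
tool_pos: [522.7, -233.0, 65.5]
tcp_rot: [-1.999, 1.555, 2.514]
contact_force: [0.6, -0.0, 0.1]
grip_width: 92.0
```

Request:
step_arm(
  targets=[
    [[0,0,0,0],[0,0,0,0],[0,0,0,0],[0,0,0,0],[0,0,0,0]],
  ],
  jaw=1,
)

```text
time: 18.98
tool_pos: [523.0, -233.1, 66.0]
tcp_rot: [-2.006, 1.556, 2.507]
contact_force: [0.9, -0.5, 0.7]
grip_width: 62.9
```

Request:
step_arm(
  targets=[
    [[0,0,0,0],[0,0,0,0],[0,0,0,0],[0,0,0,0],[0,0,0,0]],
  ],
)

```text
time: 19.4
tool_pos: [523.0, -233.1, 66.0]
tcp_rot: [-2.003, 1.556, 2.51]
contact_force: [-0.1, -0.4, 0.4]
grip_width: 29.8
```

Request:
step_arm(
  targets=[
    [[0,0,0,0],[0,0,0,0],[0,0,0,0],[0,0,0,0],[0,0,0,0]],
  ],
)

```text
time: 19.82
tool_pos: [523.0, -233.1, 66.0]
tcp_rot: [-2.002, 1.556, 2.511]
contact_force: [0.6, 0.7, -0.8]
grip_width: 14.2
```

Request:
step_arm(
  targets=[
    [[-0.004,0,0,0],[-0.008,0,0,0],[-0.012,0,0,0],[-0.016,0,0,0],[-0.018,0,0,0]],
  ],
)

```text
time: 20.23
tool_pos: [523.0, -233.1, 84.5]
tcp_rot: [-1.998, 1.556, 2.515]
contact_force: [-0.3, 1.2, -2.8]
grip_width: 14.0
```

Request:
step_arm(
  targets=[
    [[0,0,0,0],[0,0,0,0],[0,0,0,0],[0,0,0,0],[0,0,0,0]],
  ],
)

```text
time: 20.65
tool_pos: [523.0, -233.1, 84.9]
tcp_rot: [-1.996, 1.556, 2.517]
contact_force: [-2.1, 1.5, 2.3]
grip_width: 13.6
```

Run:
```python
from h import *
import ring
o=bot.get_obs();print(tool()[0],o['contact_force'],o['grip_width'])
C={n:cap(n) for n in('wrist','scene','side')}
ring.run(C)
a=cv2.resize(C['scene']['color'][190:265,140:240],(800,600),interpolation=cv2.INTER_CUBIC)
save(a,'m1.png')
```

```text
[ 523.01383229 -233.12127205   84.85870554] [-2.14342653  1.46040767  2.32148393] 13.624459820872831
   arm depth z 270 [71.4 72.1 72.8]
   arm at 40 z 43.2 74.7 mid 59.0
   arm at 55 z 63.2 89.5 mid 76.4
   arm at 70 z 83.2 90.7 mid 87.0
   grip 1689 [[517.2, -236.3, 72.4], [524.7, -221.2, 107.1], [536.6, -206.5, 190.8]]
scene ring n 12 z 70.3 depth z 70.6 u 173.0 173.42174051229142
   arm depth z 36 [69.7 71.5 73. ]
   arm at 40 z 65.5 76.3 mid 70.9
   arm at 55 z 66.6 73.8 mid 70.2
   arm at 70 z 64.2 75.0 mid 69.6
   grip 46 [[518.3, -248.7, 70.2], [525.3, -245.9, 84.0], [530.5, -236.5, 107.6]]
side ring n 2 z 74.5 depth z 72.7 u 313.75 316.3550998705086
   arm depth z 5 [73.2 73.7 74.4]
   arm at 40 z 66.0 76.9 mid 71.5
```

View pics/m1.png

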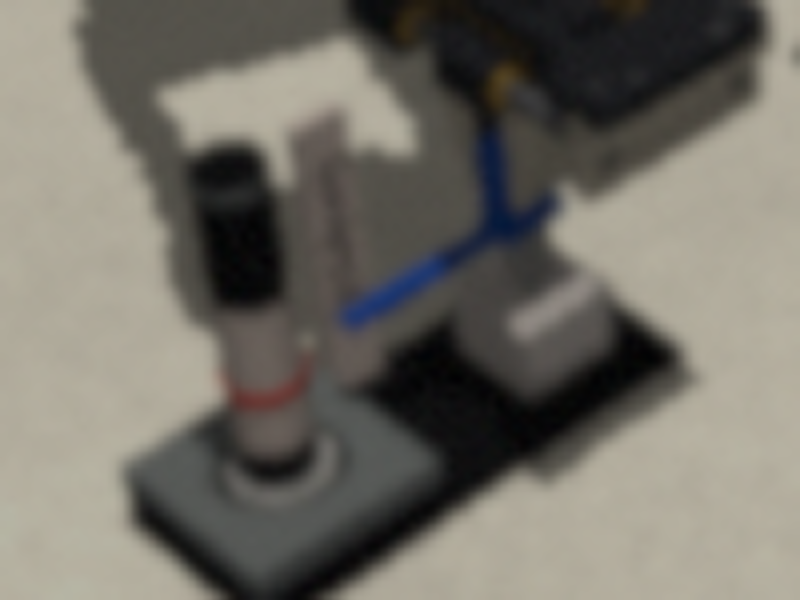

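The pointer tip at (345,322) and the ring front at (268,397) look close to level. I'll check the scale-zone edges (46 and 108 mm) along the barrel for bias.

Run:
```python
from h import *
from ring import A,ey
C={n:pickle.load(open(f'/tmp/{n}.pkl','rb')) for n in('wrist','scene','side')}
for n in C:
    c=C[n];col=c['color'].astype(np.float32)
    o=-cv2.Rodrigues(np.array(c['rvec'],float))[0].T@np.array(c['tvec'],float).ravel()
    d=o[:2]-A;d/=np.linalg.norm(d);zz=np.arange(30,122,.5)
    for r in (13,14):
        f=A+r*d;L=np.array([proj(c,[*f,z]) for z in zz],np.float32)
        s=sum(cv2.remap(col,L[:,:1]+k,L[:,1:],cv2.INTER_LINEAR)[:,0] for k in(-1,0,1))/3
        if r==13:
            g=s.min(1);dg=np.gradient(cv2.GaussianBlur(g[:,None],(1,5),0)[:,0])
            lo=zz[zz<58][np.argmax(dg[zz<58])];hi=zz[zz>95][np.argmin(dg[zz>95])];print(n,'edges (46,108):',lo,hi)
        else:
            red=s[:,0]-s[:,1:].mean(1);red=np.clip(red-np.median(red)-.3*(red.max()-np.median(red)),0,None);red[(zz<55)|(zz>95)]=0
            print('  ring z',np.average(zz,weights=red).round(2),red.max())
    for sy in(36,45,55,65):
        q=A+ey*sy;L=np.array([proj(c,[*q,z]) for z in zz],np.float32)
        s=cv2.remap(col,L[:,:1],L[:,1:],cv2.INTER_LINEAR)[:,0];bl=s[:,2]-s[:,0];m=(zz>58)&(zz<88)
        bl=np.clip(bl-.4*bl[m].max(),0,None)*m
        print('  arm',sy,np.average(zz,weights=bl).round(2),bl.max(), zz[bl>0][[0,-1]])
```

```text
wrist edges (46,108): 44.0 115.5
  ring z 55.14 8.368474
  arm 36 63.93 100.546875 [58.5 70. ]
  arm 45 69.04 101.9625 [58.5 80. ]
  arm 55 76.1 102.4043 [63.5 87.5]
  arm 65 82.63 102.74531 [77.  87.5]
scene edges (46,108): 42.5 107.5
  ring z 69.79 23.618961
  arm 36 70.29 42.80625 [65. 76.]
  arm 45 69.8 44.860546 [63.5 76. ]
  arm 55 69.73 44.629684 [63.5 76. ]
  arm 65 69.78 45.796875 [64. 76.]
side edges (46,108): 45.5 101.5
  ring z 72.71 14.097921
  arm 36 70.48 48.975 [65. 75.]
  arm 45 72.74 45.61875 [66.5 78.5]
  arm 55 73.21 7.3429685 [62.5 79. ]
  arm 65 64.59 6.7546873 [61.  67.5]
```

Request:
step_arm(
  targets=[
    [[0,0,0,0],[0,0,0,0],[0,0,0,0],[0,0,0,0],[0,0,0,0]],
  ],
  jaw=0,
)

```text
time: 21.22
tool_pos: [523.0, -233.1, 84.5]
tcp_rot: [-1.999, 1.556, 2.514]
contact_force: [-1.3, 0.1, -0.6]
grip_width: 42.5
```

Request:
step_arm(
  targets=[
    [[0,0,0,0],[0,0,0,0],[0,0,0,0],[0,0,0,0],[0,0,0,0]],
  ],
)

```text
time: 21.63
tool_pos: [523.1, -233.2, 84.5]
tcp_rot: [-2.001, 1.556, 2.513]
contact_force: [-0.2, 1.1, 0.4]
grip_width: 76.1
```

Request:
step_arm(
  targets=[
    [[-0.02,0,0,0],[-0.05,0,0,0],[-0.08,0,0,0],[-0.11,0,0,0],[-0.115,0,0,0]],
  ],
)

```text
time: 22.05
tool_pos: [526.5, -235.4, 205.2]
tcp_rot: [-2.133, 1.565, 2.38]
contact_force: [1.1, 0.5, 0.1]
grip_width: 92.1
```

Run:
```python
from h import *
from ring import A,ey,ex
s=pickle.load(open('/tmp/scene.pkl','rb'));print('clamp',pt(s,168*.64,418*.64))
g=A-140*ex-75*ey;print(g,tool()[0],shift([*g,200]),shift([*g,75]))
```

```text
clamp [ 403.77184516 -484.04804219   21.71223268]
[ 350.91  -386.615] [ 526.51295952 -235.3634367   205.16081214] [ 0.0053 -0.1422  0.183 ] [ 0.1303 -0.1416  0.1834]
```

Request:
step_arm(
  targets=[
    [[0,-0.03,0.02,0],[0,-0.06,0.05,0],[0,-0.09,0.085,0],[0,-0.115,0.12,0],[0,-0.135,0.15,0]],
  ],
)

```text
time: 22.47
tool_pos: [363.5, -355.4, 205.2]
tcp_rot: [-2.128, 1.565, 2.386]
contact_force: [0.4, -0.5, 0.6]
grip_width: 92.0
```

Request:
step_arm(
  targets=[
    [[0.01,-0.007,0.02,0],[0.04,-0.007,0.033,0],[0.075,-0.007,0.033,0],[0.11,-0.007,0.033,0],[0.125,-0.007,0.033,0]],
  ],
)

```text
time: 22.88
tool_pos: [347.7, -384.1, 75.9]
tcp_rot: [-2.249, 1.559, 2.264]
contact_force: [-0.7, 1.4, 0.2]
grip_width: 91.9
```

Request:
step_arm(
  targets=[
    [[0,0,0,0],[0,0,0,0],[0,0,0,0],[0,0,0,0],[0,0,0,0]],
  ],
)

```text
time: 23.3
tool_pos: [348.3, -384.8, 77.4]
tcp_rot: [-2.215, 1.562, 2.298]
contact_force: [0.6, -0.5, 1.1]
grip_width: 92.1
```

Run:
```python
from h import *
print(tool()[0],bot.get_obs()['contact_force'])
c=cap('wrist');print(-cv2.Rodrigues(np.array(c['rvec'],float))[0].T@np.array(c['tvec']).ravel())
save(cv2.resize(c['color'],(800,600),interpolation=cv2.INTER_CUBIC),'v1.png')
```

```text
[ 348.31739598 -384.8127505    77.37007   ] [ 0.64851824 -0.50781659  1.08837513]
[ 365.42057337 -305.15158134  235.94966899]
```

View pics/v1.png

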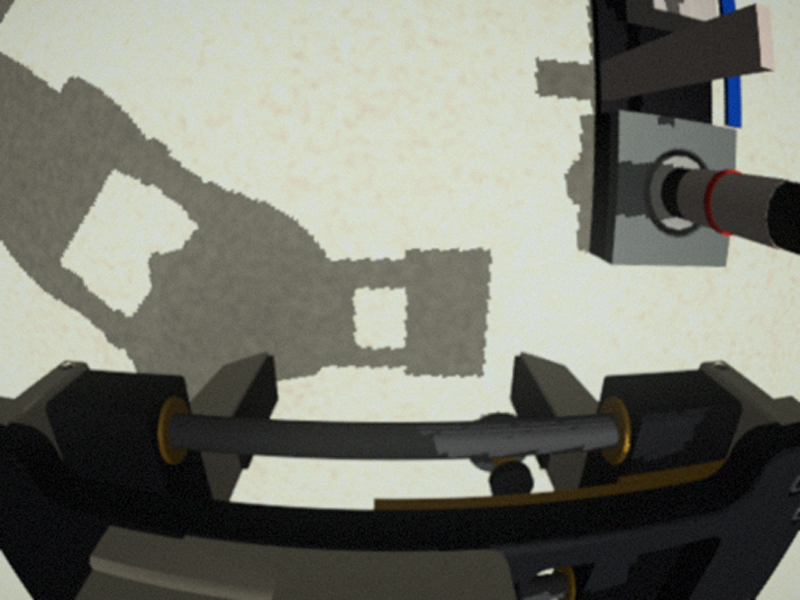

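In this side-on view the ring is at (713,202), the white zone runs from about 690 to 772, and the pointer's tip is at (733,125). I'll profile along the barrel in this one view.

Run:
```python
from h import *
from ring import A,ey
c=pickle.load(open('/tmp/wrist.pkl','rb'));col=c['color'].astype(np.float32)
o=-cv2.Rodrigues(np.array(c['rvec'],float))[0].T@np.array(c['tvec'],float).ravel()
d=o[:2]-A;d/=np.linalg.norm(d);zz=np.arange(30,125,.5)
def prof(f):
    L=np.array([proj(c,[*f,z]) for z in zz],np.float32)
    return sum(cv2.remap(col,L[:,:1],L[:,1:]+k,cv2.INTER_LINEAR)[:,0] for k in(-2,-1,0,1,2))/5
s=prof(A+13*d);g=cv2.GaussianBlur(s.min(1)[:,None],(1,5),0)[:,0];dg=np.gradient(g)
print('edges',zz[zz<58][np.argmax(dg[zz<58])],zz[zz>95][np.argmin(dg[zz>95])])
s=prof(A+14*d);red=s[:,0]-s[:,1:].mean(1);print('red',[(z,int(r)) for z,r in zip(zz,red) if r>25]);w=np.clip(red-25,0,None);print('ring',np.average(zz,weights=w))
for sy in(34,36,38,40):
    q=A+ey*sy;L=np.array([proj(c,[*q,z]) for z in zz],np.float32)
    s=cv2.remap(col,L[:,:1],L[:,1:],cv2.INTER_LINEAR)[:,0];bl=s[:,2]-s[:,0];k=bl>.5*bl.max();print('arm',sy,zz[k][[0,-1]],bl.max())
P=cloud(c);hsv=cv2.cvtColor(c['color'],cv2.COLOR_RGB2HSV).astype(int)
b=(hsv[...,0]>100)&(hsv[...,0]<130)&(hsv[...,1]>110)&(P[...,2]<85)&(P[...,2]>60);q=P[b];print('arm depth',np.percentile(q,[5,50,95],axis=0).round(1))
r=((hsv[...,0]<10)|(hsv[...,0]>170))&(hsv[...,1]>110)&(np.hypot(P[...,0]-A[0],P[...,1]-A[1])<26);print('ring depth',np.percentile(P[r],[5,50,95],axis=0).round(1))
fp=P[(np.hypot(P[...,0]-A[0],P[...,1]-A[1])<60)&(abs(P[...,2]-30)<8)];print('seat z',np.median(fp[:,2]))
```

```text
edges 46.5 109.0
red [(np.float64(70.0), 30), (np.float64(70.5), 34), (np.float64(71.0), 35), (np.float64(71.5), 37), (np.float64(72.0), 43), (np.float64(72.5), 49), (np.float64(73.0), 53), (np.float64(73.5), 56), (np.float64(74.0), 48), (np.float64(74.5), 34)]
ring 72.66356671615098
arm 34 [66.5 75.5] 150.71875
arm 36 [66.5 75.5] 146.19531
arm 38 [66.5 75.5] 150.75
arm 40 [66.5 75.5] 149.71875
arm depth [[ 506.1 -306.9   70.7]
 [ 511.1 -294.8   71.9]
 [ 520.1 -253.8   73. ]]
ring depth [[ 488.5 -352.4   69.6]
 [ 491.4 -337.3   72.6]
 [ 501.9 -327.5  112.2]]
seat z 30.015557116899377
```

Run:
```python
from h import *
o=bot.get_obs();print(o['time'],o['contact_force'],abs(o['dq']).max());print(bot.close_job())
```

```text
23.35 [ 0.25212396  0.90713617 -0.57484853] 0.007951468207100848
the job is handed in; nothing more can be done
None
```

I carried out the whole task and handed it in at 23.4 s. No verdict was reported, so this rests on my own checks.

- **Press:** I pressed the gauge over the middle of the pad, about 0.7 mm off centre by my measurement. Total contact was about 15–16 N for roughly 0.8 s, with the foot flush on the plate. The highest reading was 14.2 N on the wrist (about 16 N with the gauge's weight), well under 25 N. I couldn't measure the pin and foot forces separately. From a pin force of about 5 N I put the foot at 9–11 N.
- **Gauge returned:** It stands upright and released in its stand. In the last close view its scale edges read 46.5 and 109 mm, against 46 and 108 mm expected, so it is seated.
- **Marker:** I slid it up about 18.5 mm, so its pointer stands about 70.3–71 mm above the table.
- **Ring against pointer:** The views disagree slightly. The scene and side views put the ring level with the pointer within about 0.5 mm. The closer wrist view puts the ring at about 72–72.6 mm, so the pointer may be 1–1.6 mm low. That is inside the 3 mm tolerance, so I left it without regrasping.

At hand-in the arm was at rest and clear of everything. No push on a bystander showed in the forces, though I did not re-measure their positions.

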